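Close the length gauge and hold the telescoping leg at its second stop

TASK

Check the length of the telescoping drone leg in the bench jig: first slide the loose gauge block along the jig plate until it butts flush against the end of the fixed gauge block, square and in line with it. Then squeeze the button in the side of the leg's foot, pull the foot straight out past its first stop to its second stop, where both tube sections are fully out, and finish while still gripping the foot and holding the leg fully extended (it springs back if let go). The gauge blocks must stay closed up, and the other things on the bench and jig are to be left where they are.

Things in the scene. Friction and masses are not known exactly. Their poses are not given: they have to be found in the camera images.
- jig: Bench jig, fixed: grey plate 220 (its x) x 400 (its y) x 12 mm thick, origin at the centre of its underside. On it, along its y axis, lie the gauge row (at x = -55 mm) and the telescoping leg (at x = +55 mm, axis 62 mm above the table).
- leg_mouth (a point): Mouth of the leg's square black collar (44 x 30 mm, top 84 mm above the table), on the leg's axis, axes as the jig's. The black outer tube behind it (+y) is clamped in two aluminium blocks, tops 82 mm high; the foot stands in front of it. The leg is pulled out straight towards the jig's -y.
- datum_face (a point): Fixed aluminium gauge block, 40 (x) x 117 (y) x 30 mm tall, bolted on the jig plate: this point is the middle of the bottom edge of its free end face, which looks to the jig's -y, at plate-top height. Axes as the jig's.
- gauge: Loose aluminium gauge block, plain, 40 (its x) x 80 (its y) x 30 mm tall, 0.2 to 0.35 kg, lying on the jig plate in front of the fixed block with a gap, a little askew. Origin at the centre of its underside; its +y end faces the fixed block.
- gauge_face (a point): Middle of the bottom edge of the loose gauge block's +y end face (the one to go against datum_face). Axes as the gauge's.
- foot_grip (a point): Centre of the leg's black foot, 62 mm above the table, axes as the jig's: 34 (x, across) x 34 (y, along the leg) x 36 mm tall. A grey button, 14 mm long, 22 mm tall, stands 6 mm proud of its +x side (far from the robot), at mid height. Fingers closing across the leg (along x) squeeze it in flush. With the leg in, the foot's back is 8 mm from the collar.
- foot_head: The same foot as a body (with its button); same origin and axes as foot_grip.
- leg_button (a joint): Button travel, 0 = out (about 2.5 N to start), 0.006 = fully in (about 6 N); sprung. While the leg is in, it is locked unless the button is in by more than about 0.004.
- leg_foot (a joint): Travel of the foot with the thin inner tube out of the middle tube, along the jig's -y: 0 = in, 0.060 = its end, the first stop. Sprung back: needs about 2 to 4 N. It comes out first.
- leg_mid (a joint): Travel of the middle tube out of the collar, same direction: 0 = in, 0.060 = fully out, the second stop (hard). Sprung back: starts at about 7 N, 10 N at the end, and follows once the foot is at the first stop. The foot has then moved 120 mm in all. If let go, the leg springs back in.
- jar: Bystander: small lidded jar, 34 mm across, 50 mm tall, on the jig plate behind the fixed gauge block. Origin at its underside.
- end_cap: Bystander: round black tube end cap, 30 mm across, 18 mm tall, on the jig plate by the pull end. Origin at its underside.
- cup_a: Bystander: paper cup, 74 mm across the rim, 85 mm tall, beyond the jig. Origin at its underside.
- cup_b: Bystander: paper cup like the other, off the pull end of the jig. Origin at its underside.
- bottle: Bystander: amber bottle, 48 mm across, 130 mm tall, off the clamped end of the jig. Origin at its underside.
- bracket: Bystander: black angle bracket 50 x 140 x 50 mm tall, on the right. Origin at its underside.
- screwdriver: Bystander: screwdriver lying between the robot and the jig.
There are look-alikes about, which are no part of the job. There is more than one size of the gauge; the job needs the smallest.

How it is judged (in metres and radians):
On the way, in this order (a step that is already met when the one before it is completed fails the run):
1. the loose gauge block is flush against the fixed one and in line (y of gauge_face in the frame of datum_face above -0.0022 m and x of gauge_face in the frame of datum_face between -0.006 and 0.006 m and z of gauge_face in the frame of datum_face between -0.003 and 0.003 m and angle between the y axis of gauge and the y axis of jig, either way round below 0.045 rad), for 0.2 s.
2. the button is pressed in by the fingers, the leg still in (value of joint leg_button above 0.0042 m and value of joint leg_foot below 0.006 m and contact force between the fingers and foot_head above 1 N), for 0.05 s.
3. the foot has reached the first stop (value of joint leg_foot above 0.055 m), for 0.05 s.
At the end, for the whole second after the job is handed in: The leg is held still at its second stop by the fingers on the foot (both sections within 4 mm of fully out, finger force on the foot above 3 N), and the loose gauge block still lies on the plate against the fixed one: gap under 2.2 mm, within 6 mm sideways and 0.045 rad (all of step 1 and value of joint each of leg_foot, leg_mid above 0.056 m and contact force between the fingers and foot_head above 3 N and linear speed of foot_head below 0.02 m/s); the arm keeps its last pose, push and grip.
It fails at once if a bystander (cup, bottle, jar, end cap, screwdriver, bracket) is shifted more than 30 mm (distance of any of jar, end_cap, cup_a, cup_b, bottle, screwdriver, bracket from where it was at the start of the episode above 0.03 m).
It fails at once if a cup, the bottle or the jar is knocked over (angle between any of cup_a, cup_b, bottle, jar's own z axis and vertical above 0.5 rad).
It also fails if it takes over 45 s, if anything falls off the work surface, if the arm or the gripper's body presses on something with over 40 N, if the wrist force passes 120 N, or if a joint passes its speed limit or range.

ROBOT

A 6-joint arm with a two-finger parallel gripper is mounted at the origin on the work surface. World frame = base frame: x ahead of the robot, y to its left, z up, the work surface at z = 0. Lengths are in m, angles in degrees, forces in N, time in s.
With the tool pointing down it reaches from about 0.275 to 0.725 m from the base axis. Payload 5.6 kg.
Tool frame: the origin (TCP) lies at the centre of the arm's flange, where the gripper is bolted on; the fingertips stand 173 mm ahead of it and the grasp point (between the pads) lies 155 mm ahead of it; z points along the fingers, y is the line along which they close (so a half turn about z gives the same grasp; the last joint's range is limited). The gripper opens to 85 mm and grips with 20 to 120 N. Pads are 22 mm wide; open, the fingers measure 114 mm over their backs; the gripper's body (76 mm by 85 mm) begins 54 mm behind the grasp point. The pads swing forward as they close: fully open they stand 13 mm farther back than shut.
Start: joints at [83.858, 14.616, 6.199, 0, -81.583, -16.306], TCP at [0.21, 0.508, 0.405] pointing down, gripper open.
Joint ranges: [-168.99, 168.99], [-69.2, 112.95], [-62.41, 85.93], [-164.36, 98.24], [-168.68, -3.75], [-174.98, 174.98]. Speed limits (degrees/s): [147.25, 147.25, 180, 180, 180, 180].

INTERFACE

Orientations are given as [roll, pitch, yaw] about the fixed x, y, z axes, in that order (R = Rz(yaw) Ry(pitch) Rx(roll)).
In Python, from plant import readout, viewer, manip, finder gives the robot as it stands.
- The arm moves only by the shell command python3 -m jog 'ROWS' [OPENING] [FORCE]. ROWS is JSON, a list of rows, each an object with "travel": the shift along the world's x, y, z in m, a list of three; "angular": the turn, a rotation vector about the world's x, y, z in units of 5 degrees (1.0 is 5 degrees), a list of three. In form: [{"travel": [x, y, z], "angular": [wx, wy, wz]}, ...]. A call has exactly 5 rows; each row shifts and turns the commanded pose from where the row before left it; what a row does not reach is not made up. A row lasts 1/10 s, in which the tool goes at most 50 mm and 8.59 degrees, less where a joint would pass 70% of its speed; a pose out of reach is approached as far as the arm can. A call with a gripper value outside its range is refused whole. OPENING is the finger opening in m, from 0 to 0.0854, set as the call begins (- or left out, the last holds). The fingers move at their own pace and stop on an object; FORCE is the grip in N (left out, the last holds). Time passes only in rows, so rows that do not move let the fingers close, or fill a call up. It gives the time, the measured TCP pose, the force, the opening and the grip force at its end, in the units of the state.
- readout.observe(): the state, without advancing time (a new reading comes with each control period).
- viewer.read_camera(name): name is "scene" or "side" or "wrist"; returns a dict with "color" (400x640x3 uint8, blue, green, red), "fov_y" (degrees; the focal length in pixels is half the picture's height over the tangent of half this angle, whatever the lens; pixels are square), "cx", "cy" (the principal point, pixels), "D" ([k1, k2, p1, p2, k3] as OpenCV has them; the pictures are not rectified), "R" (3x3) and "t" (3): a world point X has camera coordinates R X + t; the wrist camera has in their place "hand_eye" (4x4, takes a point from camera to tool coordinates, whose origin is the TCP and whose axes are the flange's). Camera axes: x right, y down, z forward; pixel columns grow to the right and rows downward; lengths in m; the calibration is good to about 2 mm. A picture is of the moment at which its call begins: read the wrist's pose just before it. There is no depth.
- manip.job_done(): hands the job in; it is judged then, once.
Trained networks look in the newest picture that a camera, given by its name, has taken for a name from the list of things; names that differ only in an ending like _2 or _b are one class to them, and where a whole thing is asked for, a point or a joint stands for the part that bears it (a point fixed in the world has none). Each returns a list of dicts, best first, with "p" (0 to 1); they miss things now and then, are a little off and sometimes report something else, mostly with a low value. They report only what shows in the picture. A call takes as long as a camera call. They do not tell look-alikes from the thing itself.
- finder.silhouettes(camera, target): "mask" (400x640 bool, what is visible of it) and "extent" ([left, top, right, bottom] as shares, 0 to 1, of the picture: columns of its width, rows of its height, round what is visible of it).
- finder.tip_of(camera, target): "point" ([column, row] as shares, 0 to 1, of the picture: columns of its width, rows of its height: a listed point, or the origin of a listed thing).
The state is a dict: "t": time; "joint_pos": joint angles; "qd": joint speeds; "joint_efforts": joint torques, N m; "position": TCP position; "orientation": TCP orientation; "wrist_force": force on the tool from outside, world axes, zero at the start; "wrist_torque": the same for the moment, N m; "grip_width": opening from 0.0 (shut) to 1.0 (fully open); "grasp_force": force on a finger pad.
Only numpy, scipy, OpenCV 4.12 (cv2) and the standard library are available. Lean on these libraries where they do the work, as an engineer would, in place of code of your own. Each camera call takes 0.05 s, during which the arm holds its last target. There are 200 camera calls.

## Working session

There is one attempt and no reset: what is moved stays moved. The work goes in short steps, Python scripts to look and compute and a shell command to move; the robot and the scene stay as the last step left them, time stands still between calls to the robot, and variables do not carry over. Pictures are saved under pics/ and viewed, at most 10 in all, crops included, and the job is handed in when it is done.

```bash
mkdir -p pics; cat > h.py <<'E'
import numpy as np, cv2
from plant import readout, viewer, manip, finder
from scipy.spatial.transform import Rotation as Ro
def K(c):
    f=200/np.tan(np.radians(c["fov_y"])/2); return np.array([[f,0,c["cx"]],[0,f,c["cy"]],[0,0,1]])
def pose(cam):
    if cam!="wrist":
        c=viewer.read_camera(cam); return c,np.array(c["R"]),np.array(c["t"])
    s=readout.observe(); c=viewer.read_camera(cam)
    T=np.eye(4);T[:3,:3]=Ro.from_euler('xyz',s["orientation"],degrees=True).as_matrix();T[:3,3]=s["position"]
    M=np.linalg.inv(T@np.array(c["hand_eye"])); return c,M[:3,:3],M[:3,3]
def ray(c,R,t,uv):
    p=cv2.undistortPoints(np.array([[uv]],float),K(c),np.array(c["D"]))[0,0]
    return -R.T@t, R.T@np.array([p[0],p[1],1])
def onz(c,R,t,uv,z):
    o,d=ray(c,R,t,uv); return o+d*(z-o[2])/d[2]
def proj(c,R,t,X):
    return cv2.projectPoints(np.array(X,float).reshape(-1,3),cv2.Rodrigues(R)[0],t,K(c),np.array(c["D"]))[0][:,0]
E
python3 - <<'E'
from h import *
print(readout.observe())
for n in ["scene","side","wrist"]:
    c,R,t=pose(n); cv2.imwrite(f"pics/{n}0.png",c["color"]); print(n,"cam at",-R.T@t)
    for g in ["jig","leg_mouth","datum_face","gauge","gauge_face","foot_grip"]:
        z=dict(jig=0,leg_mouth=.062,foot_grip=.062).get(g,.012)
        for r in finder.tip_of(n,g)[:4]:
            uv=np.array(r["point"])*[640,400]; print(" ",g,round(r["p"],2),uv.round(1),onz(c,R,t,uv,z).round(4))
E
```

```text
{'t': 0.0, 'joint_pos': array([ 8.38573878e+01,  1.46520148e+01,  6.12942684e+00, -2.76056604e-02,
       -8.15842480e+01, -1.63050750e+01]), 'qd': array([-0.09383335,  0.01963827,  0.05600079,  0.04442235, -0.04333098,
        0.0692766 ]), 'joint_efforts': array([-4.88068890e-04, -3.86636817e+01,  2.37939030e+01,  5.36516592e+00,
       -6.13422162e-03, -1.30078834e-05]), 'position': array([0.20989214, 0.50817963, 0.4037953 ]), 'orientation': array([ 1.79889795e+02, -3.79184789e-03, -2.24517493e+01]), 'wrist_force': array([-0.84952693, -0.58231751, -0.24785058]), 'wrist_torque': array([ 0.01521798, -0.01663036,  0.01072515]), 'grasp_force': 0.0, 'grip_width': 1.0019583925181506}
scene cam at [1.29367568 0.07726075 1.02716224]
  jig 0.75 [386.6 229.9] [0.5421 0.1069 0.    ]
  leg_mouth 0.8 [395.  236.6] [0.6049 0.1293 0.062 ]
  datum_face 0.75 [378.2 206.5] [0.4721 0.0731 0.012 ]
  datum_face 0.62 [363.1 285.9] [0.7383 0.0671 0.012 ]
  gauge 0.76 [348.8 201.5] [ 0.4704 -0.0142  0.012 ]
  gauge 0.69 [266.1 246.4] [ 0.6708 -0.2101  0.012 ]
  gauge 0.6 [299.4 160.7] [ 0.3352 -0.1958  0
[... 256 characters left out ...]
] [0.5923 0.1052 0.062 ]
side cam at [0.25472407 1.0803435  1.03681654]
  jig 0.66 [318.9 263.3] [0.5282 0.0948 0.    ]
  jig 0.66 [308.1 300.1] [0.5213 0.2342 0.    ]
  jig 0.48 [339.4 256. ] [0.4775 0.0513 0.    ]
  leg_mouth 0.62 [288.2 249.7] [0.6089 0.1229 0.062 ]
  datum_face 0.57 [341. 259.] [0.4677 0.0741 0.012 ]
  gauge 0.91 [405.5 214.8] [ 0.3125 -0.1688  0.012 ]
  gauge 0.88 [350.8 241. ] [ 0.456  -0.0071  0.012 ]
  gauge_face 0.68 [287.8 186.8] [ 0.7216 -0.2217  0.012 ]
  gauge_face 0.66 [400.4 219.2] [ 0.3254 -0.1433  0.012 ]
  gauge_face 0.64 [339.6 243.4] [0.4863 0.0112 0.012 ]
  foot_grip 0.6 [294.4 245.5] [0.5969 0.1026 0.062 ]
wrist cam at [0.28144142 0.47906748 0.37424487]
```

View pics/scene0.png

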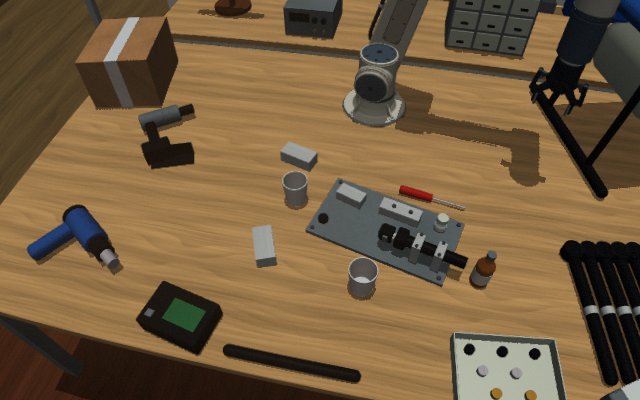

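View pics/side0.png

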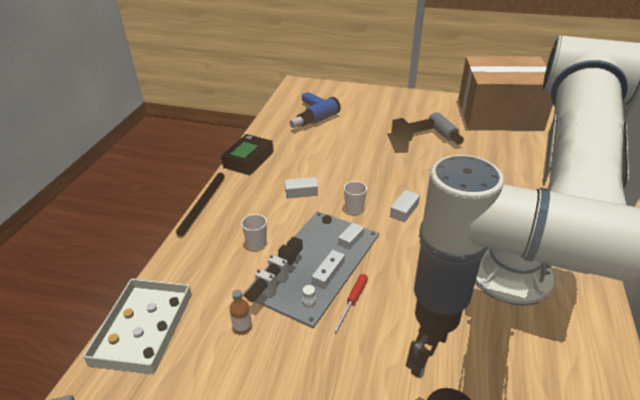

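The gauge candidates in the scene picture are three: (350,194) on the jig plate in front of the fixed block, (299,156) on the bench near the robot, and (264,246) on the bench. Only the first lies on the plate in line with the fixed block (400,209), and it looks the smallest. The leg's foot is at (387,233) and the end cap at (323,218). I'll go over the jig and confirm this in a wrist view.

```bash
python3 -m jog '[{"travel":[0.024,-0.042,0],"angular":[0,0,0]},{"travel":[0.024,-0.042,0],"angular":[0,0,0]},{"travel":[0.024,-0.042,0],"angular":[0,0,0]},{"travel":[0.024,-0.042,0],"angular":[0,0,0]},{"travel":[0.024,-0.042,0],"angular":[0,0,0]}]'
python3 -m jog '[{"travel":[0.024,-0.042,0],"angular":[0,0,0]},{"travel":[0.024,-0.042,0],"angular":[0,0,0]},{"travel":[0.024,-0.042,0],"angular":[0,0,0]},{"travel":[0.024,-0.042,0],"angular":[0,0,0]},{"travel":[0.0,0,0],"angular":[0,0,0]}]'
python3 - <<'E'
from h import *
n="wrist"
c,R,t=pose(n); cv2.imwrite("pics/w1.png",c["color"]); print(c["fov_y"],-R.T@t,R[2],readout.observe()["orientation"])
for n in ["wrist","scene","side"]:
  if n!="wrist": c,R,t=pose(n)
  for g in ["jig","leg_mouth","datum_face","gauge","gauge_face","foot_grip","jar","end_cap"]:
    z=dict(jig=0,leg_mouth=.062,foot_grip=.062).get(g,.012)
    for r in finder.tip_of(n,g)[:4]:
        uv=np.array(r["point"])*[640,400]; print(" ",n,g,round(r["p"],2),uv.round(1),onz(c,R,t,uv,z).round(4))
E
```

```text
t: 1.55
position: [0.3304, 0.2965, 0.4049]
orientation: [-180.0, -0.0, -22.4]
wrist_force: [1.5, -0.5, 0.0]
grip_width: 1.002
grasp_force: 0.0
t: 2.05
position: [0.4276, 0.1261, 0.4048]
orientation: [180.0, -0.0, -22.8]
wrist_force: [-0.6, 1.3, 0.2]
grip_width: 0.999
grasp_force: 0.0
61.286478911957566 [0.49890414 0.09630776 0.37441208] [-0.28119918  0.11697447 -0.95249357] [ 1.79986345e+02 -5.45834086e-03 -2.27581572e+01]
  wrist jig 0.92 [297.8  57.9] [0.539  0.1025 0.    ]
  wrist leg_mouth 0.32 [393.5  91.8] [0.4739 0.0345 0.062 ]
  wrist datum_face 0.67 [339.  104.4] [0.4798 0.0811 0.012 ]
  wrist datum_face 0.66 [248.5 210.8] [0.4112 0.2196 0.012 ]
  wrist gauge 0.66 [620.7 145.8] [ 0.3199 -0.1939  0.012 ]
  wrist gauge 0.58 [434.3  89.4] [ 0.4561 -0.0152  0.012 ]
  wrist gauge_face 0.87 [390.  94.] [0.4692 0.0287 0.012 ]
  wrist gauge_face 0.78 [575.6 138.1] [ 0.3485 -0.146   0.012 ]
  wrist jar 0.71 [180.6 137.7] [0.5142 0.2501 0.012 ]
  wrist jar 0.25 [339.9 105.6] [0.4783 0.0807 0.012 ]
  scene jig 0.72 [174.5 158.7] [ 0.3927 -0.6062  0.    ]
  scene jig 0.65 [385.7 226.9] 
[... 739 characters left out ...]
 side jig 0.36 [395.9 144.8] [ 0.4021 -0.5969  0.    ]
  side leg_mouth 0.65 [288.2 249.9] [0.6086 0.1238 0.062 ]
  side datum_face 0.67 [339.9 257.7] [0.4719 0.0696 0.012 ]
  side gauge 0.95 [404.5 212.4] [ 0.3172 -0.18    0.012 ]
  side gauge 0.66 [350.7 241. ] [ 0.4562 -0.0071  0.012 ]
  side gauge 0.64 [300.5 190.5] [ 0.6735 -0.2118  0.012 ]
  side gauge_face 0.95 [340.4 243.4] [0.4839 0.0106 0.012 ]
  side gauge_face 0.65 [287.9 189.5] [ 0.7167 -0.207   0.012 ]
  side foot_grip 0.68 [296.2 247.1] [0.5901 0.1076 0.062 ]
  side foot_grip 0.59 [253.2 245.1] [0.7105 0.1289 0.062 ]
  side jar 0.6 [308.7 302.9] [0.5142 0.2526 0.012 ]
  side end_cap 0.58 [328.4 221.2] [ 0.5432 -0.0794  0.012 ]
```

View pics/w1.png

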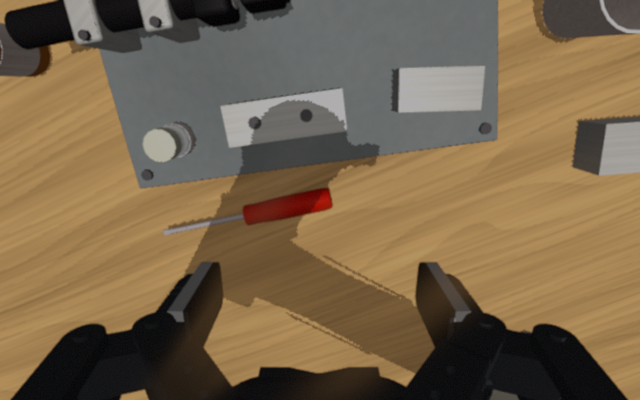

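The wrist view shows the fixed block with its bolts at (285,120), the loose plain block on the plate at (438,90), a larger block off the plate at (610,148), the jar at (165,143) and the screwdriver at (285,207). The block on the plate is the small one. Next I turn the tool to the jig and move over it to measure.

```bash
python3 -m jog '[{"travel":[0.012,-0.001,0],"angular":[0,0,-1.7]},{"travel":[0.012,-0.001,0],"angular":[0,0,-1.7]},{"travel":[0.012,-0.001,0],"angular":[0,0,-1.7]},{"travel":[0.012,-0.001,0],"angular":[0,0,-1.7]},{"travel":[0.012,-0.001,0],"angular":[0,0,-1.7]}]'
python3 -m jog '[{"travel":[0.015,-0.001,0],"angular":[0,0,-1.7]},{"travel":[0.015,-0.001,0],"angular":[0,0,-1.7]},{"travel":[0.015,-0.001,0],"angular":[0,0,-1.7]},{"travel":[0.015,-0.001,0],"angular":[0,0,-1.7]},{"travel":[0,0,0],"angular":[0,0,0]}]'
python3 - <<'E'
from h import *
import pickle
o=[]
for n in ["wrist","scene","side"]:
  c,R,t=pose(n); o.append((n,c,R,t)); cv2.imwrite(f"pics/{n}2.png",c["color"])
  if n=="wrist": print(c["D"],c["cx"],c["cy"],readout.observe()["joint_pos"])
  for g in ["jig","leg_mouth","datum_face","gauge","gauge_face","foot_grip","cup_a","end_cap"]:
    z=dict(jig=0,leg_mouth=.062,foot_grip=.062).get(g,.012)
    for r in finder.tip_of(n,g)[:4]:
        uv=np.array(r["point"])*[640,400]; print(" ",n,g,round(r["p"],2),uv.round(1),onz(c,R,t,uv,z).round(4))
pickle.dump(o,open("o2.pkl","wb"))
E
```

```text
t: 3.9
position: [0.4865, 0.1253, 0.4046]
orientation: [180.0, -0.0, -65.3]
wrist_force: [-0.5, 0.3, 0.8]
grip_width: 1.001
grasp_force: 0.0
t: 4.4
position: [0.5472, 0.1212, 0.4038]
orientation: [179.9, -0.0, -99.1]
wrist_force: [-0.2, -0.8, -0.3]
grip_width: 1.001
grasp_force: 0.0
[-0.04341236  0.          0.          0.          0.        ] 318.7459027799971 200.08513542291232 [ 2.85222240e+01  1.57613722e+01  7.64332785e+00 -9.05825211e-03
 -8.19482576e+01 -3.73934399e+01]
  wrist jig 0.56 [326.4 143.5] [0.5337 0.0991 0.    ]
  wrist leg_mouth 0.87 [262.7 198. ] [0.6025 0.1322 0.062 ]
  wrist datum_face 0.88 [376.7 117.1] [0.4776 0.0783 0.012 ]
  wrist gauge 0.72 [389.8  21. ] [ 0.4546 -0.0111  0.012 ]
  wrist gauge_face 0.97 [377.  65.] [0.4716 0.0273 0.012 ]
  wrist foot_grip 0.7 [448.  230.9] [0.4263 0.1956 0.062 ]
  wrist foot_grip 0.68 [265.1 170.6] [0.5947 0.106  0.062 ]
  wrist foot_grip 0.16 [261.9 197.6] [0.6033 0.1317 0.062 ]
  wrist cup_a 0.63 [147.4 135.9] [0.7218 0.0582 0.012 ]
  wrist cup_a 0.27 [323.3 144.1] [0.5371 0.0974 0.012 ]
  wrist end_cap 0.24 [376.3 116.5]
[... 967 characters left out ...]
e datum_face 0.74 [339.3 257.3] [0.4739 0.0684 0.012 ]
  side gauge 0.93 [351.2 238.8] [ 0.4569 -0.0169  0.012 ]
  side gauge 0.68 [351.3 207.6] [ 0.4873 -0.1631  0.012 ]
  side gauge 0.67 [408.  211.1] [ 0.3071 -0.1893  0.012 ]
  side gauge 0.54 [302.7 191.4] [ 0.6647 -0.2089  0.012 ]
  side gauge_face 0.78 [285.6 190.3] [ 0.7227 -0.2008  0.012 ]
  side gauge_face 0.66 [342.2 245.3] [0.4769 0.0174 0.012 ]
  side gauge_face 0.57 [397.3 218.5] [ 0.3352 -0.1443  0.012 ]
  side foot_grip 0.63 [295.5 247.6] [0.5915 0.11   0.062 ]
  side cup_a 0.7 [259.5 243.1] [0.7186 0.0674 0.012 ]
  side cup_a 0.68 [354.6 207.1] [ 0.4774 -0.1683  0.012 ]
  side end_cap 0.58 [297.7 245.5] [0.6049 0.05   0.012 ]
```

View pics/wrist2.png

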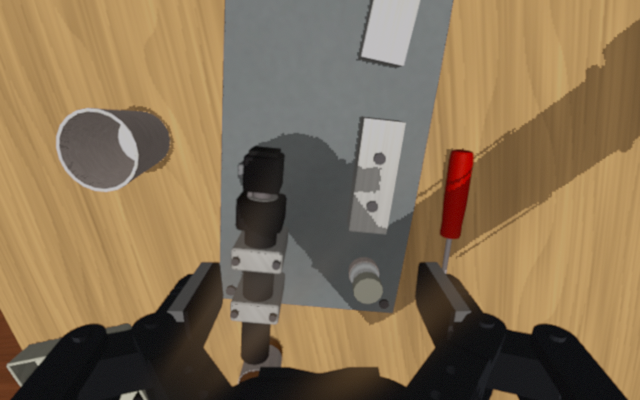

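The wrist picture now shows the gauge at (390,30), the fixed block at (378,175), the foot at (263,172), the collar at (260,215), cup_a at (115,148) and the screwdriver at (457,195). I'll refine the edges numerically.

```bash
cat >> h.py <<'E'
def edge(img,a,b,w=6):
    g=cv2.GaussianBlur(cv2.cvtColor(img,cv2.COLOR_BGR2GRAY),(0,0),1).astype(np.float32)
    a,b=np.array(a,float),np.array(b,float); d=(b-a)/np.linalg.norm(b-a); n=np.array([-d[1],d[0]])
    s=np.arange(-w,w+.01,.25); q=[]
    for k in np.linspace(.08,.92,40):
        p=a+(b-a)*k+s[:,None]*n
        v=cv2.remap(g,p[:,0].astype(np.float32)[None],p[:,1].astype(np.float32)[None],cv2.INTER_LINEAR)[0]
        q.append(p[np.argmax(abs(np.gradient(v)))])
    vx,vy,x,y=cv2.fitLine(np.array(q,np.float32),cv2.DIST_HUBER,0,.5,.01).ravel()
    p0=np.array([x,y]);v=np.array([vx,vy])
    r=np.median(abs((np.array(q)-p0)@[-vy,vx]))
    return p0+v*((a-p0)@v),p0+v*((b-p0)@v),r
E
python3 - <<'E'
from h import *
import pickle
n,c,R,t=pickle.load(open("o2.pkl","rb"))[0]
def L(name,a,b,z):
    p,q,r=edge(c["color"],a,b); P,Q=onz(c,R,t,p,z),onz(c,R,t,q,z); d=Q-P
    print(name,p.round(1),q.round(1),"res",r.round(2),P[:2].round(4),Q[:2].round(4),"yaw of dir as y-axis",np.degrees(np.arctan2(-d[0],d[1])).round(2))
L("plateR",(451,5),(397,300),.012)
L("plateL",(223,5),(222,290),.012)
L("plateEnd",(230,299),(385,312),.012)
L("fixR",(405,121),(386,234),.042)
L("fixL",(365,118),(349,231),.042)
L("fixEnd",(365,118),(405,121),.042)
L("gR",(419,3),(405,66),.042)
L("gL",(373,3),(361,58),.042)
L("gEnd",(361,58),(405,66),.042)
im=c["color"]
cr=np.hstack([cv2.resize(im[0:140,330:470],(390,390),interpolation=cv2.INTER_CUBIC),cv2.resize(im[130:270,200:340],(390,390),interpolation=cv2.INTER_CUBIC)])
cv2.imwrite("pics/crop2.png",cr)
E
```

```text
plateR [453.3   5.4] [395.8 299.8] res 0.39 [ 0.3921 -0.0159] [0.4774 0.303 ] yaw of dir as y-axis -14.98
plateL [223.3   5. ] [218.8 290. ] res 0.21 [ 0.6114 -0.0508] [0.6924 0.2543] yaw of dir as y-axis -14.86
plateEnd [229.9 301.3] [385.1 310.7] res 0.6 [0.6828 0.2724] [0.4923 0.3169] yaw of dir as y-axis 76.85
fixR [405.6 121.1] [386. 234.] res 0.18 [0.4551 0.0835] [0.4855 0.1981] yaw of dir as y-axis -14.87
fixL [363.8 117.8] [348.6 231. ] res 0.25 [0.4946 0.0743] [0.5245 0.1882] yaw of dir as y-axis -14.7
fixEnd [365.  118.1] [404.9 122.2] res 0.09 [0.4935 0.0747] [0.4558 0.0844] yaw of dir as y-axis 75.5
gR [419.1   3. ] [403.2  65.5] res 0.18 [ 0.434  -0.0172] [0.4528 0.0329] yaw of dir as y-axis -20.64
gL [372.3   2.9] [360.2  57.8] res 0.19 [ 0.4749 -0.0234] [0.4913 0.0202] yaw of dir as y-axis -20.62
gEnd [361.4  56.3] [405.   65.8] res 0.15 [0.4901 0.0191] [0.4512 0.0334] yaw of dir as y-axis 69.9
```

View pics/crop2.png

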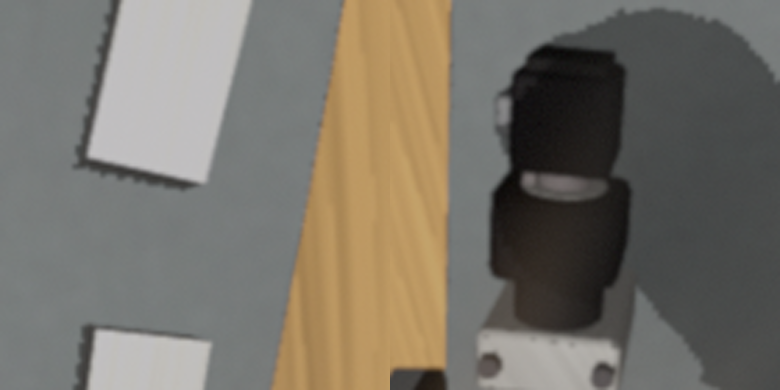

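The jig yaw is −14.85° and the datum is at (0.475, 0.079). The gauge centre is at (0.458, −0.011) with yaw −20.6°, leaving a gap of about 52 mm and a sideways offset of 10 mm. It measures 40 mm wide, lies alone on the plate and is plain, so it is the right block. I'm moving over it now.

```bash
python3 -m jog '[{"travel":[-0.0225,-0.033,0],"angular":[0,0,-0.3]},{"travel":[-0.0225,-0.033,0],"angular":[0,0,-0.3]},{"travel":[-0.0225,-0.033,0],"angular":[0,0,-0.3]},{"travel":[-0.0225,-0.033,-0.03],"angular":[0,0,-0.25]},{"travel":[0,0,-0.04],"angular":[0,0,0]}]' 0.07 30
python3 -m jog '[{"travel":[0,0,-0.045],"angular":[0,0,0]},{"travel":[0,0,-0.03],"angular":[0,0,0]},{"travel":[0,0,0],"angular":[0,0,0]},{"travel":[0,0,0],"angular":[0,0,0]},{"travel":[0,0,0],"angular":[0,0,0]}]'
```

```text
t: 6.25
position: [0.4544, -0.0132, 0.3364]
orientation: [-179.7, 0.2, -104.9]
wrist_force: [1.5, 0.9, -0.7]
grip_width: 0.821
grasp_force: 0.0
t: 6.75
position: [0.457, -0.0104, 0.2618]
orientation: [-179.8, 0.1, -104.7]
wrist_force: [-0.4, 0.1, 0.3]
grip_width: 0.817
grasp_force: 0.0
```

```bash
python3 -m jog '[{"travel":[0,0,-0.02],"angular":[0,0,0]},{"travel":[0,0,-0.02],"angular":[0,0,0]},{"travel":[0,0,-0.02],"angular":[0,0,0]},{"travel":[0,0,-0.003],"angular":[0,0,0]},{"travel":[0,0,0],"angular":[0,0,0]}]'
python3 -m jog '[{"travel":[0,0,0],"angular":[0,0,0]},{"travel":[0,0,0],"angular":[0,0,0]},{"travel":[0,0,0],"angular":[0,0,0]},{"travel":[0,0,0],"angular":[0,0,0]},{"travel":[0,0,0],"angular":[0,0,0]}]' 0.03 25
python3 - <<'E'
from h import *
c,R,t=pose("wrist");cv2.imwrite("pics/w3.png",c["color"])
E
```

```text
t: 7.25
position: [0.4567, -0.0105, 0.1978]
orientation: [-179.9, 0.0, -104.7]
wrist_force: [0.4, -0.5, 1.0]
grip_width: 0.824
grasp_force: 0.0
t: 7.75
position: [0.457, -0.0105, 0.1985]
orientation: [-179.8, 0.1, -104.7]
wrist_force: [-0.3, -0.0, 5.1]
grip_width: 0.474
grasp_force: 24.0
```

View pics/w3.png

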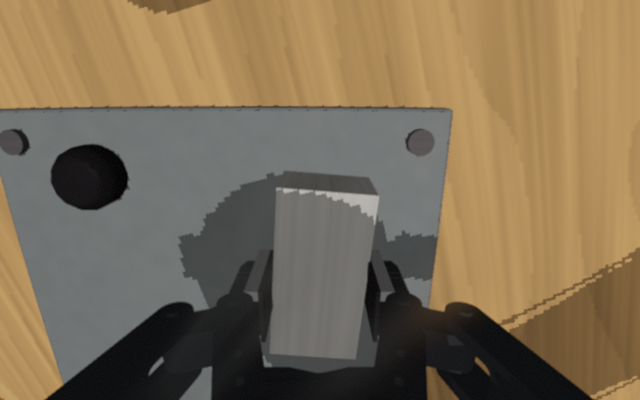

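The block is gripped square at 40.5 mm. The end cap (90,177) is clear. I slide it now.

```bash
python3 -m jog '[{"travel":[0.0014,0.0096,0],"angular":[0,0,0]},{"travel":[0.0014,0.0096,0],"angular":[0,0,0]},{"travel":[0.0014,0.0096,0],"angular":[0,0,0]},{"travel":[0.0014,0.0096,0],"angular":[0,0,0]},{"travel":[0.0014,0.0096,0],"angular":[0,0,0]}]'
python3 -m jog '[{"travel":[0.0003,0.001,0],"angular":[0,0,0]},{"travel":[0.0003,0.001,0],"angular":[0,0,0]},{"travel":[0.0003,0.001,0],"angular":[0,0,0]},{"travel":[0.0003,0.001,0],"angular":[0,0,0]},{"travel":[0,0,0],"angular":[0,0,0]}]'
```

```text
t: 8.3
position: [0.4635, 0.0368, 0.1985]
orientation: [-179.9, -0.1, -104.6]
wrist_force: [-0.7, -5.9, 7.8]
grip_width: 0.474
grasp_force: 24.2
t: 8.8
position: [0.4645, 0.0404, 0.1984]
orientation: [-179.9, -0.1, -104.6]
wrist_force: [-3.2, -6.5, 9.5]
grip_width: 0.476
grasp_force: 24.4
```

```bash
python3 -m jog '[{"travel":[0.0003,0.001,0],"angular":[0,0,0]},{"travel":[0.0003,0.001,0],"angular":[0,0,0]},{"travel":[0.0003,0.001,0],"angular":[0,0,0]},{"travel":[0,0,0],"angular":[0,0,0]},{"travel":[0,0,0],"angular":[0,0,0]}]'
python3 - <<'E'
from h import *
c,R,t=pose("scene");a=c["color"][170:250,310:430]
b=pose("side")[0]["color"][215:295,290:410]
cv2.imwrite("pics/s4.png",np.hstack([cv2.resize(x,(396,264),interpolation=cv2.INTER_CUBIC) for x in (a,b)]))
E
```

```text
t: 9.3
position: [0.465, 0.0421, 0.1984]
orientation: [-180.0, -0.3, -104.6]
wrist_force: [-1.5, -14.2, 10.9]
grip_width: 0.474
grasp_force: 24.4
```

View pics/s4.png

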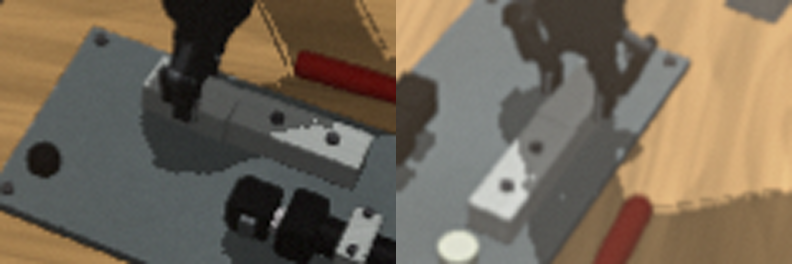

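The blocks appear closed up, with the seam at (228,120) in the left crop, and the push force has risen to 14 N. I push a little more, release and rise.

```bash
python3 -m jog '[{"travel":[0.0003,0.001,0],"angular":[0,0,0]},{"travel":[0.0003,0.001,0],"angular":[0,0,0]},{"travel":[0,0,0],"angular":[0,0,0]},{"travel":[0,0,0],"angular":[0,0,0]},{"travel":[0,0,0],"angular":[0,0,0]}]'
python3 -m jog '[{"travel":[0,0,0],"angular":[0,0,0]},{"travel":[0,0,0],"angular":[0,0,0]},{"travel":[0,0,0],"angular":[0,0,0]},{"travel":[0,0,0],"angular":[0,0,0]},{"travel":[0,0,0],"angular":[0,0,0]}]' 0.065
python3 -m jog '[{"travel":[0,0,0.02],"angular":[0,0,0]},{"travel":[0,0,0.045],"angular":[0,0,0]},{"travel":[0.02,0.02,0.045],"angular":[0,0,0]},{"travel":[0.03,0.03,0.045],"angular":[0,0,0]},{"travel":[0.03,0.03,0],"angular":[0,0,0]}]'
python3 -m jog '[{"travel":[0,0,0],"angular":[0,0,0]},{"travel":[0,0,0],"angular":[0,0,0]},{"travel":[0,0,0],"angular":[0,0,0]},{"travel":[0,0,0],"angular":[0,0,0]},{"travel":[0,0,0],"angular":[0,0,0]}]'
python3 - <<'E'
from h import *
import pickle
c,R,t=pose("wrist");cv2.imwrite("pics/w5.png",c["color"]);pickle.dump((c,R,t),open("o5.pkl","wb"))
for g in ["leg_mouth","foot_grip","datum_face","gauge","gauge_face","cup_a"]:
    z=dict(leg_mouth=.062,foot_grip=.062,cup_a=0).get(g,.012)
    for r in finder.tip_of("wrist",g)[:2]:
        uv=np.array(r["point"])*[640,400]; print(g,round(r["p"],2),uv.round(1),onz(c,R,t,uv,z).round(4))
E
```

```text
t: 9.9
position: [0.4663, 0.0443, 0.1986]
orientation: [-179.8, -0.2, -104.6]
wrist_force: [0.9, -13.3, 8.7]
grip_width: 0.459
grasp_force: 24.6
t: 10.4
position: [0.4657, 0.0465, 0.1967]
orientation: [180.0, 0.0, -104.7]
wrist_force: [-1.0, -0.4, 0.5]
grip_width: 0.758
grasp_force: 0.0
t: 10.9
position: [0.5403, 0.12, 0.3473]
orientation: [-179.4, 0.4, -104.7]
wrist_force: [0.8, 0.5, 0.4]
grip_width: 0.762
grasp_force: 0.0
t: 11.4
position: [0.5383, 0.1189, 0.3405]
orientation: [180.0, -0.0, -104.7]
wrist_force: [0.1, 1.1, -0.3]
grip_width: 0.764
grasp_force: 0.0
leg_mouth 0.69 [244.1 230.6] [0.6018 0.1303 0.062 ]
foot_grip 0.65 [243.3 200. ] [0.5942 0.1058 0.062 ]
datum_face 0.83 [374.6 119.7] [0.4766 0.0778 0.012 ]
datum_face 0.6 [468.7 248.6] [0.4122 0.2219 0.012 ]
gauge 0.7 [384.2  72.8] [0.4608 0.0423 0.012 ]
gauge_face 0.86 [377.2 118.9] [0.4743 0.0777 0.012 ]
cup_a 0.94 [108.  169.8] [0.7296 0.0595 0.    ]
```

View pics/w5.png

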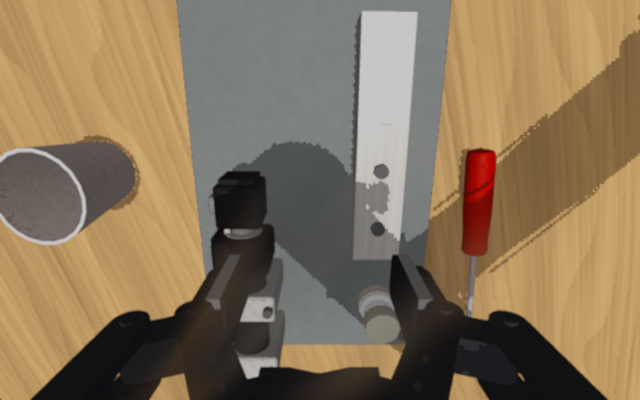

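The gauge row is closed and straight, with a thin seam at (386,124), and the jar at (380,310) and screwdriver at (478,200) are undisturbed. The foot is at (240,198) with its button on the left, and cup_a at (70,190) is clear. Next I go to the foot.

```bash
python3 -m jog '[{"travel":[0.029,-0.006,0],"angular":[0,0,0]},{"travel":[0.028,-0.006,0],"angular":[0,0,0]},{"travel":[0,0,-0.03],"angular":[0,0,0]},{"travel":[0,0,-0.03],"angular":[0,0,0]},{"travel":[0,0,0],"angular":[0,0,0]}]'
python3 -m jog '[{"travel":[0,0,0],"angular":[0,0,0]},{"travel":[0,0,-0.02],"angular":[0,0,0]},{"travel":[0,0,-0.02],"angular":[0,0,0]},{"travel":[0,0,-0.02],"angular":[0,0,0]},{"travel":[0,0,0],"angular":[0,0,0]}]'
python3 - <<'E'
from h import *
c,R,t=pose("wrist")
print([ (round(r["p"],2),onz(c,R,t,np.array(r["point"])*[640,400],.062).round(4)) for r in finder.tip_of("wrist","foot_grip")])
print(readout.observe()["position"],readout.observe()["wrist_force"])
cv2.imwrite("pics/w6.png",c["color"])
E
```

```text
t: 12.25
position: [0.5944, 0.1069, 0.2757]
orientation: [179.5, -0.3, -104.8]
wrist_force: [-0.6, -0.3, -0.2]
grip_width: 0.759
grasp_force: 0.0
t: 12.75
position: [0.5954, 0.1074, 0.22]
orientation: [179.9, -0.1, -104.7]
wrist_force: [0.0, -0.3, 0.0]
grip_width: 0.758
grasp_force: 0.0
[(0.92, array([0.5961, 0.1061, 0.062 ]))]
[0.59646137 0.10764405 0.22245706] [-0.32527613  0.50411602  1.48958089]
```

View pics/w6.png

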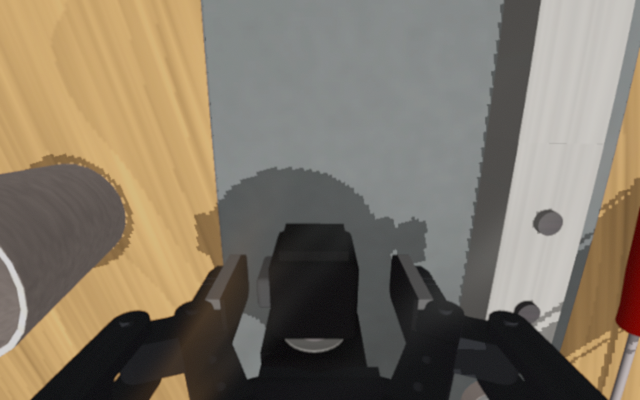

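The foot sits between the pads, centred at about (315,270), with the button at (264,285). I lower 6 mm and close.

```bash
python3 -m jog '[{"travel":[0,0,-0.006],"angular":[0,0,0]},{"travel":[0,0,0],"angular":[0,0,0]},{"travel":[0,0,0],"angular":[0,0,0]},{"travel":[0,0,0],"angular":[0,0,0]},{"travel":[0,0,0],"angular":[0,0,0]}]' 0.02 60
python3 -m jog '[{"travel":[0,0,0],"angular":[0,0,0]},{"travel":[0,0,0],"angular":[0,0,0]},{"travel":[0,0,0],"angular":[0,0,0]},{"travel":[0,0,0],"angular":[0,0,0]},{"travel":[0,0,0],"angular":[0,0,0]}]'
```

```text
t: 13.35
position: [0.5968, 0.1075, 0.2163]
orientation: [-179.8, 0.1, -104.7]
wrist_force: [1.3, 0.1, 6.5]
grip_width: 0.386
grasp_force: 59.7
t: 13.85
position: [0.5968, 0.1075, 0.2163]
orientation: [-179.8, 0.1, -104.7]
wrist_force: [2.3, 0.4, 5.4]
grip_width: 0.391
grasp_force: 59.7
```

The width is 33.4 mm, so the button is in flush. Now I pull.

```bash
python3 -m jog '[{"travel":[-0.0026,-0.0097,0],"angular":[0,0,0]},{"travel":[-0.0026,-0.0097,0],"angular":[0,0,0]},{"travel":[-0.0026,-0.0097,0],"angular":[0,0,0]},{"travel":[-0.0026,-0.0097,0],"angular":[0,0,0]},{"travel":[-0.0026,-0.0097,0],"angular":[0,0,0]}]'
python3 -m jog '[{"travel":[-0.0026,-0.0097,0],"angular":[0,0,0]},{"travel":[-0.0026,-0.0097,0],"angular":[0,0,0]},{"travel":[-0.0026,-0.0097,0],"angular":[0,0,0]},{"travel":[-0.0026,-0.0097,0],"angular":[0,0,0]},{"travel":[-0.0026,-0.0097,0],"angular":[0,0,0]}]'
python3 -m jog '[{"travel":[-0.0013,-0.0048,0],"angular":[0,0,0]},{"travel":[-0.0013,-0.0048,0],"angular":[0,0,0]},{"travel":[-0.0013,-0.0048,0],"angular":[0,0,0]},{"travel":[0,0,0],"angular":[0,0,0]},{"travel":[0,0,0],"angular":[0,0,0]}]'
```

```text
t: 14.35
position: [0.5839, 0.0595, 0.2162]
orientation: [-179.7, 0.2, -104.7]
wrist_force: [3.0, 3.6, 5.3]
grip_width: 0.392
grasp_force: 59.8
t: 14.85
position: [0.5711, 0.0119, 0.2162]
orientation: [-179.7, 0.3, -104.7]
wrist_force: [3.0, 9.5, 6.3]
grip_width: 0.391
grasp_force: 59.8
t: 15.35
position: [0.5673, -0.0024, 0.2162]
orientation: [-179.7, 0.3, -104.7]
wrist_force: [2.5, 6.9, 5.3]
grip_width: 0.393
grasp_force: 59.8
```

```bash
python3 -m jog '[{"travel":[-0.0005,-0.002,0],"angular":[0,0,0]},{"travel":[-0.0005,-0.002,0],"angular":[0,0,0]},{"travel":[-0.0005,-0.002,0],"angular":[0,0,0]},{"travel":[0,0,0],"angular":[0,0,0]},{"travel":[0,0,0],"angular":[0,0,0]}]'
python3 -m jog '[{"travel":[-0.0005,-0.002,0],"angular":[0,0,0]},{"travel":[0,0,0],"angular":[0,0,0]},{"travel":[0,0,0],"angular":[0,0,0]},{"travel":[0,0,0],"angular":[0,0,0]},{"travel":[0,0,0],"angular":[0,0,0]}]'
```

```text
t: 15.85
position: [0.5658, -0.0082, 0.2161]
orientation: [-179.7, 0.3, -104.7]
wrist_force: [3.0, 7.9, 5.8]
grip_width: 0.393
grasp_force: 59.9
t: 16.35
position: [0.5655, -0.0093, 0.2162]
orientation: [-179.7, 0.4, -104.7]
wrist_force: [3.5, 12.5, 5.0]
grip_width: 0.393
grasp_force: 59.8
```

```bash
python3 -m jog '[{"travel":[-0.0005,-0.002,0],"angular":[0,0,0]},{"travel":[0,0,0],"angular":[0,0,0]},{"travel":[0,0,0],"angular":[0,0,0]},{"travel":[0,0,0],"angular":[0,0,0]},{"travel":[0,0,0],"angular":[0,0,0]}]'
python3 - <<'E'
from h import *
x=[pose(n)[0]["color"] for n in ("scene","side")]
cv2.imwrite("pics/s7.png",np.hstack([cv2.resize(i,(398,265),interpolation=cv2.INTER_CUBIC) for i in (x[0][170:290,290:470],x[1][195:315,220:400])]))
E
```

```text
t: 16.85
position: [0.5653, -0.0099, 0.2161]
orientation: [-179.7, 0.5, -104.7]
wrist_force: [3.0, 19.8, 6.1]
grip_width: 0.393
grasp_force: 59.8
```

View pics/s7.png

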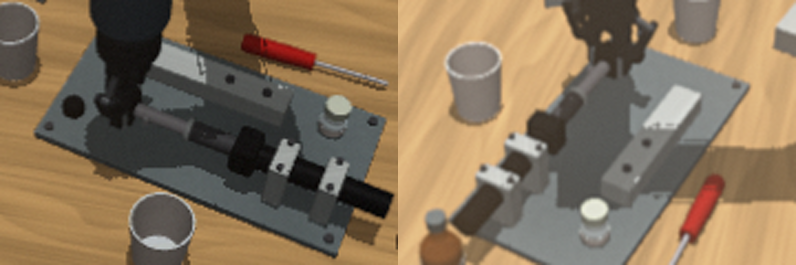

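Both tube sections are out: the thin tube at (165,120) and the middle tube at (205,135) in the left crop. The foot is still gripped and pulled against the hard stop at 20 N. The gauge row is closed and the bystanders are in place, so I'm handing in.

```bash
python3 -c "from plant import manip; print(manip.job_done())"
```

```text
the job is handed in; nothing more can be done
None
```

I handed the job in with the gauge blocks butted flush and the leg held by its foot against the second stop (about 120 mm out, 20 N pull, 60 N grip); the hand-in gave no verdict.

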